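Size a joint cast with the radius gauge

TASK

Pick up the radius gauge by its orange knob and touch its leaves to the curved face of the ivory cast standing on the blue mat, feeling gently which leaf beds all along the curve without rocking or standing off. Press that leaf squarely home for a moment, then let go and leave the gauge standing on the table with the fitting leaf still bedded against the cast. Never press hard enough to mark the plaster, and do not disturb anything else.

Things in the scene. Friction and masses are not known exactly. Their poses are not given: they have to be found in the camera images.
- gauge: loose rigid radius gauge, 0.22 kg: 4 level steel leaves (24 to 36 mm above its underside) at +90, +30, -30, -90 deg from its x, round a hub on a black foot (32 mm across). Upright orange square knob 24 x 24 mm on top, sides along x and y, 36 to 76 mm above the underside. Origin: centre of the underside; z up. Starts on a 6 mm high, 100 mm square cork pad
- leaf_1 (a point): the axis of one leaf's curved end: hollowed (concave), radius 20 mm, 120 deg of arc, so its two horns stand 10 mm ahead of the middle of the curve, 35 mm apart inside. This point lies 82 mm from the gauge's axis in the direction 30 deg from the gauge's x (seen from above, anticlockwise positive), 30 mm above its underside; the middle of the curved end itself lies 62 mm out
- leaf_2 (a point): the axis of one leaf's curved end: rounded (convex), radius 12 mm, a round lobe. This point lies 50 mm from the gauge's axis in the direction 90 deg from the gauge's x (seen from above, anticlockwise positive), 30 mm above its underside; the middle of the curved end itself lies 62 mm out
- leaf_3 (a point): the axis of one leaf's curved end: hollowed (concave), radius 12 mm, 120 deg of arc, so its two horns stand 6 mm ahead of the middle of the curve, 21 mm apart inside. This point lies 74 mm from the gauge's axis in the direction -90 deg from the gauge's x (seen from above, anticlockwise positive), 30 mm above its underside; the middle of the curved end itself lies 62 mm out
- leaf_4 (a point): the axis of one leaf's curved end: rounded (convex), radius 20 mm, a round lobe. This point lies 42 mm from the gauge's axis in the direction -30 deg from the gauge's x (seen from above, anticlockwise positive), 30 mm above its underside; the middle of the curved end itself lies 62 mm out
- mat: thin blue measuring mat, 130 mm square, 1 mm thick, under the cast that is to be measured. Origin: at table height, just below that cast's own origin (50 mm from the mat's near edge)
- cast_a: ivory plaster joint-end cast, fixed, rigid, 55 mm tall; its curved face is upright (same profile from 10 to 55 mm height) and looks to -x, roughly to the robot. Origin: at table height on the axis of that curve; +x level into the cast, square to the face; z up. A bulge therefore has its crest at x = -radius, a hollow its deepest line at x = +radius
- cast_b: another cast, frame as cast_a. The casts a to d are: a bulge of radius 12 mm, a bulge of 20 mm, a hollow of 12 mm and a hollow of 20 mm; which is which is not told. One stands on the mat, the others elsewhere
- cast_c: another cast, frame as cast_a. The curve of a bulge or a hollow reaches at least 60 deg either side of its middle line; a hollow's lips stand at x = +half its radius
- cast_d: another cast, frame as cast_a. Every cast has a black foot 60 mm wide, 10 mm high, from x -20 to +54 mm, and a block 52 mm wide, 55 mm tall, from x 24 to 54 mm
- dropper_0: white dropper bottle, 28 mm across, 78 mm tall, bystander; origin at the centre of its underside
- dropper_1: white dropper bottle, 28 mm across, 78 mm tall, bystander; origin at the centre of its underside
- dropper_2: white dropper bottle, 28 mm across, 78 mm tall, bystander; origin at the centre of its underside
- dropper_3: white dropper bottle, 28 mm across, 78 mm tall, bystander; origin at the centre of its underside
- amber_jar: amber jar with black lid, 52 mm across, 60 mm tall, bystander; origin at the centre of its underside
- tuning_fork: aluminium tuning fork lying flat, 170 mm long, 11 mm high, bystander; origin where the prongs meet, at table height
- card_case: flat white card case, 70 x 100 x 14 mm, bystander; origin at the centre of its underside
Not all that is in view belongs to the job. There is more than one size of the gauge; the job needs the largest.

How it is judged:
On the way:
1. the leaf that fits is pressed home on the cast on the blue mat: its axis within 2 mm of the cast's, over 1.5 N for 0.3 s, the hub within 12 mm of the line square to the face (((horizontal distance between cast_a and mat below 0.02 m and horizontal distance between any of leaf_1, leaf_2, leaf_3, leaf_4 and cast_a below 0.002 m and x of gauge in the frame of cast_a below -0.03 m and y of gauge in the frame of cast_a between -0.012 and 0.012 m and contact force between gauge and cast_a above 1.5 N) or (horizontal distance between cast_b and mat below 0.02 m and horizontal distance between any of leaf_1, leaf_2, leaf_3, leaf_4 and cast_b below 0.002 m and x of gauge in the frame of cast_b below -0.03 m and y of gauge in the frame of cast_b between -0.012 and 0.012 m and contact force between gauge and cast_b above 1.5 N) or (horizontal distance between cast_c and mat below 0.02 m and horizontal distance between any of leaf_1, leaf_2, leaf_3, leaf_4 and cast_c below 0.002 m and x of gauge in the frame of cast_c below -0.03 m and y of gauge in the frame of cast_c between -0.012 and 0.012 m and contact force between gauge and cast_c above 1.5 N) or (horizontal distance between cast_d and mat below 0.02 m and horizontal distance between any of leaf_1, leaf_2, leaf_3, leaf_4 and cast_d below 0.002 m and x of gauge in the frame of cast_d below -0.03 m and y of gauge in the frame of cast_d between -0.012 and 0.012 m and contact force between gauge and cast_d above 1.5 N))), for 0.3 s.
At the end, for the whole second after the job is handed in: the gauge is released and stands upright and still on the table, the fitting leaf bedded on the cast on the blue mat: the axis of the leaf's curve within 2 mm of the axis of the cast's curve, the hub within 12 mm of the line square to the face; nothing else disturbed (((horizontal distance between cast_a and mat below 0.02 m and horizontal distance between any of leaf_1, leaf_2, leaf_3, leaf_4 and cast_a below 0.002 m and x of gauge in the frame of cast_a below -0.03 m and y of gauge in the frame of cast_a between -0.012 and 0.012 m) or (horizontal distance between cast_b and mat below 0.02 m and horizontal distance between any of leaf_1, leaf_2, leaf_3, leaf_4 and cast_b below 0.002 m and x of gauge in the frame of cast_b below -0.03 m and y of gauge in the frame of cast_b between -0.012 and 0.012 m) or (horizontal distance between cast_c and mat below 0.02 m and horizontal distance between any of leaf_1, leaf_2, leaf_3, leaf_4 and cast_c below 0.002 m and x of gauge in the frame of cast_c below -0.03 m and y of gauge in the frame of cast_c between -0.012 and 0.012 m) or (horizontal distance between cast_d and mat below 0.02 m and horizontal distance between any of leaf_1, leaf_2, leaf_3, leaf_4 and cast_d below 0.002 m and x of gauge in the frame of cast_d below -0.03 m and y of gauge in the frame of cast_d between -0.012 and 0.012 m)) and height (world z) of gauge below 0.003 m and angle between gauge's own z axis and vertical below 0.05 rad and linear speed of gauge below 0.01 m/s and angular speed of gauge below 0.05 rad/s and contact force between the fingers and gauge below 0.05 N); the robot touches nothing.
It fails at once if a cast is pressed with more than 20 N (contact force between any of gauge, the arm, the fingers and cast_a above 20 N or contact force between any of gauge, the arm, the fingers and cast_b above 20 N or contact force between any of gauge, the arm, the fingers and cast_c above 20 N or contact force between any of gauge, the arm, the fingers and cast_d above 20 N).
It fails at once if the gauge is tipped by more than 0.5 rad (angle between gauge's own z axis and vertical above 0.5 rad).
It fails at once if a bottle, the jar, the tuning fork or the card case is moved by more than 15 mm (distance of any of dropper_0, dropper_1, dropper_2, dropper_3, amber_jar, tuning_fork, card_case from where it was at the start of the episode above 0.015 m).
It also fails if it takes over 69 s, if anything falls off the work surface, if the arm or the gripper's body presses on something with over 40 N, if the wrist force passes 120 N, or if a joint passes its speed limit or range.

ROBOT

A 6-joint arm with a two-finger parallel gripper is mounted at the origin on the work surface. World frame = base frame: x ahead of the robot, y to its left, z up, the work surface at z = 0. Lengths are in m, angles in rad, forces in N, time in s.
With the tool pointing down it reaches from about 0.325 to 0.775 m from the base axis. Payload 5.5 kg.
Tool frame: the origin (TCP) lies between the finger pads; the fingertips stand 8 mm ahead of it and the grasp point (between the pads) lies 11 mm behind it (tcp_to_tips is the distance from the TCP to the fingertips, in m); z points along the fingers, y is the line along which they close (so a half turn about z gives the same grasp; the last joint's range is limited). The gripper opens to 88 mm and grips with 3 to 60 N. Pads are 20 mm wide; open, the fingers measure 115 mm over their backs; the gripper's body (75 mm by 178 mm) begins 61 mm behind the grasp point.
Start: joints at [1.169, 0.091, 1.231, -0, 1.82, -0.057], TCP at [0.203, 0.565, 0.231] pointing down, gripper open.
Joint ranges: [-2.87, 2.87], [-0.86, 2.18], [0.17, 2.46], [-1.51, 4.65], [0.06, 2.69], [-2.65, 2.65]. Speed limits (rad/s): [2.57, 2.57, 3.01, 3.14, 3.14, 3.14].

INTERFACE

Orientations are given as a unit quaternion [w, x, y, z].
In Python, from bench import * gives the robot as it stands. Calls block until the motion is done:
- move_to(position, orientation): joint-space move of the TCP to a pose.
- move_l(position, speed=0.15, orientation=None): straight line of the TCP; orientation=None keeps the orientation; speed is the mean speed in m/s.
- movej(angles): joint-space move.
- gripper_open() and close(): open the fingers fully, or close them until they stop; the grip force is fixed at half the most.
- hold(seconds).
- inverse_kinematics(position, orientation): joint angles nearest the present ones, or None.
- state(): the state.
- get_image(name): name is "scene" or "top" or "wrist"; returns a dict with "frame" (480x640x3 uint8, blue, green, red), "depth" (480x640 float32, m along the optical axis (not along the pixel's ray), 0 where there is no reading), "camera_matrix" (3x3 intrinsics, pixels), "view" (4x4, takes a point from world to camera coordinates). Camera axes: x right, y up, looking along -z (the intrinsics and any distortion apply to the point x, -y, -z); pixel columns grow to the right and rows downward; lengths in m; the calibration is good to about 2 mm. A picture is of the moment at which its call begins.
A pose or a line that the arm cannot do raises IKError and nothing moves.
- job_done(): hands the job in; it is judged then, once.
The state is a dict: "time": time; "joint_pos": joint angles; "dq": joint speeds; "joint_torque": joint torques, N m; "ee_pos": TCP position; "ee_rot": TCP orientation; "ft_force": force on the tool from outside, world axes, zero at the start; "moment": the same for the moment, N m; "finger_gap": finger opening in m; "finger_force": force on a finger pad.
Only numpy, scipy, OpenCV 4.12 (cv2) and the standard library are available. Lean on these libraries where they do the work, as an engineer would, in place of code of your own. Each camera call takes 0.05 s, during which the arm holds its last target. There are 200 camera calls.

## Working session

There is one attempt and no reset: what is moved stays moved. The work goes in short steps, each a Python script; the robot and the scene stay as the last script left them, time stands still between calls to the robot, and variables do not carry over. Pictures are saved under pics/ and viewed, at most 13 in all, crops included, and the job is handed in when it is done.

```bash
mkdir -p pics; ls
python3 - <<'E'
from bench import *
import cv2,numpy as np,pickle
d={}
for n in("top","scene"):
    r=get_image(n);d[n]=r;cv2.imwrite(f"pics/{n}0.png",r["frame"]);print(n,r["camera_matrix"].tolist(),r["view"].round(3).tolist())
pickle.dump(d,open("im0.pkl","wb"))
print(state())
E
```

```text
pics
top [[530.3290640334887, 0.0, 329.20981564353383], [0.0, 530.3290640334887, 236.56114232590812], [0.0, 0.0, 1.0]] [[0.003, -1.0, -0.008, -0.002], [0.984, 0.001, 0.177, -0.541], [-0.177, -0.008, 0.984, -1.564], [0.0, 0.0, 0.0, 1.0]]
scene [[524.2352475826716, 0.0, 320.85360442386826], [0.0, 524.2352475826716, 246.25424278054805], [0.0, 0.0, 1.0]] [[-0.405, 0.914, 0.006, 0.228], [-0.617, -0.278, 0.736, 0.293], [0.675, 0.295, 0.677, -1.676], [0.0, 0.0, 0.0, 1.0]]
{'time': 0.1, 'joint_pos': array([ 1.16930615e+00,  9.17881069e-02,  1.23175826e+00,  4.27043856e-05,
        1.81976963e+00, -5.67079222e-02]), 'dq': array([-0.00063046, -0.00221585, -0.00297168, -0.00153663, -0.00032614,
        0.00016804]), 'joint_torque': array([ 2.65179646e-03, -4.47858775e+01, -4.07567132e+01,  7.00245076e-02,
        2.85997102e-02, -8.90826936e-05]), 'ee_pos': array([0.20269393, 0.56447073, 0.22962127]), 'ee_rot': array([-2.15843209e-04,  1.71533292e-01,  9.85177947e-01, -8.34456240e-04]), 'ft_force': array([-0.91294902, -0.328203  ,  0.6654869 ]), 'moment': array([-0.06750082, -0.03171609,  0.01530418]), 'finger_force': 0.0, 'finger_gap': 0.08794906891444797}
```

View pics/top0.png

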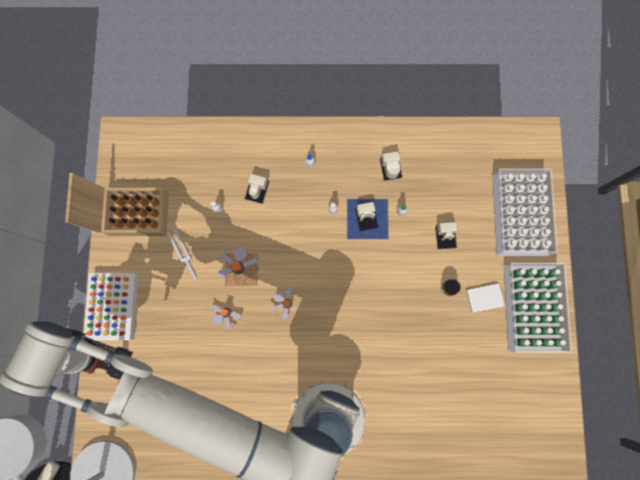

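View pics/scene0.png

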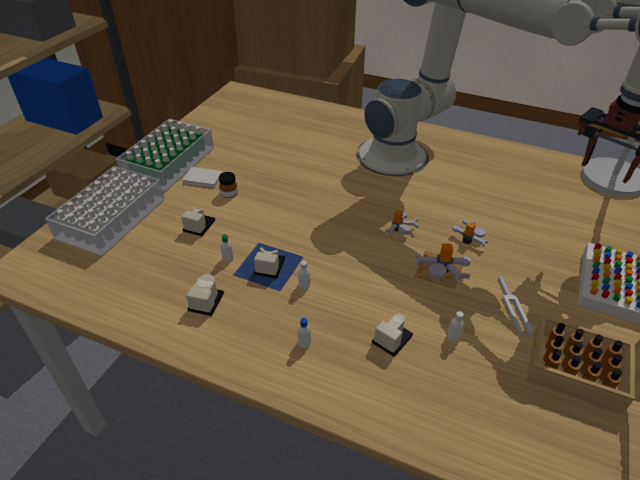

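The top view shows the big gauge on the cork pad at about (238,266), with two smaller gauges at (226,313) and (286,302). The blue mat with its cast is at (368,218). Next I'll get positions and take a close wrist view of each.

```bash
cat > h.py <<'E'
from bench import *
import cv2,numpy as np,pickle
def ray(r,uv,z):
    K=np.array(r["camera_matrix"]);V=np.array(r["view"]);R=V[:3,:3];t=V[:3,3];c=-R.T@t
    uv=np.atleast_2d(np.asarray(uv,float))
    d=np.c_[(uv[:,0]-K[0,2])/K[0,0],-(uv[:,1]-K[1,2])/K[1,1],-np.ones(len(uv))]@R
    return c+d*((z-c[2])/d[:,2])[:,None]
def proj(r,P):
    K=np.array(r["camera_matrix"]);V=np.array(r["view"]);p=np.atleast_2d(P)@V[:3,:3].T+V[:3,3]
    q=np.c_[p[:,0],-p[:,1],-p[:,2]]@K.T;return q[:,:2]/q[:,2:]
def mask(r,lo,hi):
    return cv2.inRange(cv2.cvtColor(r["frame"],cv2.COLOR_BGR2HSV),lo,hi)
def blobs(m,amin=20):
    n,l,s,c=cv2.connectedComponentsWithStats(m);return [(s[i,4],c[i],l==i) for i in range(1,n) if s[i,4]>=amin]
def quat(yaw): # tool down; tool x at angle yaw from world x (y flipped)
    return [0,np.cos(yaw/2),np.sin(yaw/2),0]
E
python3 - <<'E'
from h import *
d=pickle.load(open("im0.pkl","rb"));r=d["top"]
for a,c,_ in blobs(mask(r,(5,150,90),(15,255,255)),15):print("or",a,c,ray(r,c,.08)[0])
for a,c,l in blobs(mask(r,(105,120,40),(125,255,255)),200):
    print("mat",a,c,ray(r,c,.001)[0]); print(ray(r,cv2.boxPoints(cv2.minAreaRect(np.argwhere(l)[:,::-1].astype(np.float32))),.001).round(3).tolist())
print(ray(r,[(256,186),(391,165),(446,235),(368,215),(333,208),(403,210),(310,160),(216,206),(451,287)],.05).round(3).tolist())
w=get_image("wrist");V=np.array(w["view"]);c=-V[:3,:3].T@V[:3,3];print("wcam",c,V[:3,:3].round(2).tolist(),w["camera_matrix"][0][0],state()["ee_pos"])
E
```

```text
or 130 [129.29230769 201.07692308] [0.64326667 0.60410687 0.08      ]
or 41 [152.3902439 200.7804878] [0.64424683 0.53411859 0.08      ]
or 71 [124.12676056 212.16901408] [0.6088871 0.6173253 0.08     ]
or 42 [152.         212.16666667] [0.60897924 0.53311408 0.08      ]
or 41 [140.04878049 212.12195122] [0.60908083 0.56922195 0.08      ]
or 164 [134.20121951 223.59756098] [0.57378622 0.58449081 0.08      ]
or 79 [235.75949367 266.06329114] [0.44616239 0.27494243 0.08      ]
or 32 [286.5   302.625] [0.33921076 0.12315433 0.08      ]
or 40 [224.725 311.8  ] [0.3122591  0.30254091 0.08      ]
[[0.699, 0.226, 0.05], [0.767, -0.192, 0.05], [0.546, -0.355, 0.05], [0.608, -0.119, 0.05], [0.629, -0.012, 0.05], [0.623, -0.226, 0.05], [0.783, 0.06, 0.05], [0.635, 0.348, 0.05], [0.388, -0.364, 0.05]]
wcam [0.13569879 0.58875459 0.38391376] [[0.34, 0.94, -0.0], [-0.91, 0.33, -0.26], [-0.24, 0.09, 0.97]] 351.16148724511527 [0.2027157  0.56448156 0.22976687]
```

Run:
```python
from h import *
d={}
for n,p in(("wg",(.44,.275,.25)),("wc",(.57,-.12,.22))):
    move_to(p,quat(np.pi));hold(.3);r=get_image("wrist");d[n]=r;cv2.imwrite(f"pics/{n}.png",r["frame"])
    s=state();print(s["time"],s["ee_pos"],s["ee_rot"],s["joint_pos"].round(2))
d["top"]=get_image("top")
pickle.dump(d,open("im1.pkl","wb"))
```

```text
1.9 [0.4397761  0.27545597 0.24992719] [-8.09775564e-05 -4.23176187e-04  9.99999907e-01 -2.84699957e-05] [ 0.49 -0.12  1.41  0.    1.86 -1.08]
3.7917 [ 0.57007252 -0.11941428  0.22010086] [ 6.39089464e-05 -4.82112091e-04  9.99999882e-01 -1.60404748e-05] [-0.26  0.04  1.3   0.    1.8  -1.84]
```

View pics/wg.png

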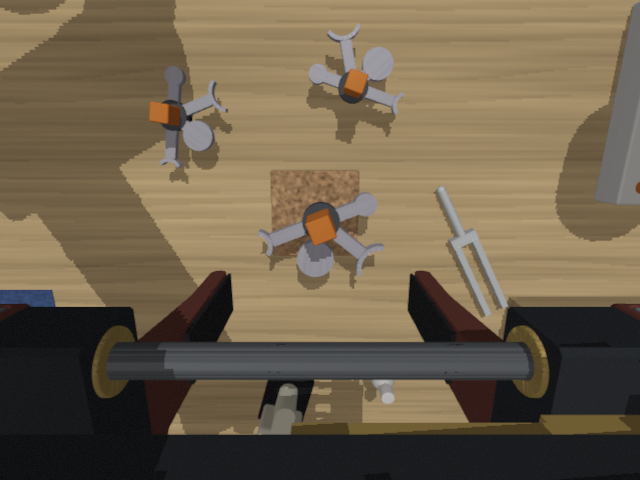

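View pics/wc.png

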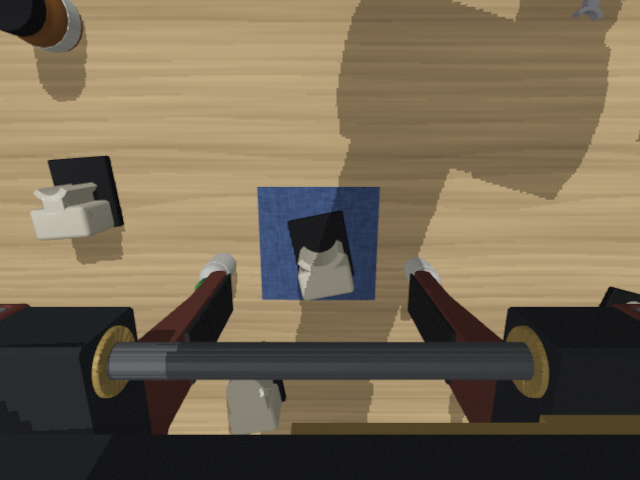

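The mat cast has a hollow in its face, at about (322,255) in the wrist view. The gauge knob is at (320,228), with the small convex leaf at (366,204), the big concave at (372,258), the big convex at (315,262) and the small concave at (268,240). That puts the gauge yaw at about 27°. I'll look closer at the cast to settle its radius and yaw.

Run:
```python
from h import *
move_l((.585,-.12,.14));hold(.3);r=get_image("wrist")
pickle.dump(r,open("im2.pkl","wb"))
f=r["frame"][150:350,220:420];cv2.imwrite("pics/c2.png",cv2.resize(f,(600,600),interpolation=cv2.INTER_CUBIC))
w=pickle.load(open("im1.pkl","rb"))["wg"]
cv2.imwrite("pics/g2.png",cv2.resize(w["frame"][150:300,240:400],None,fx=4,fy=4,interpolation=cv2.INTER_CUBIC))
```

```text
(no output)
```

View pics/c2.png

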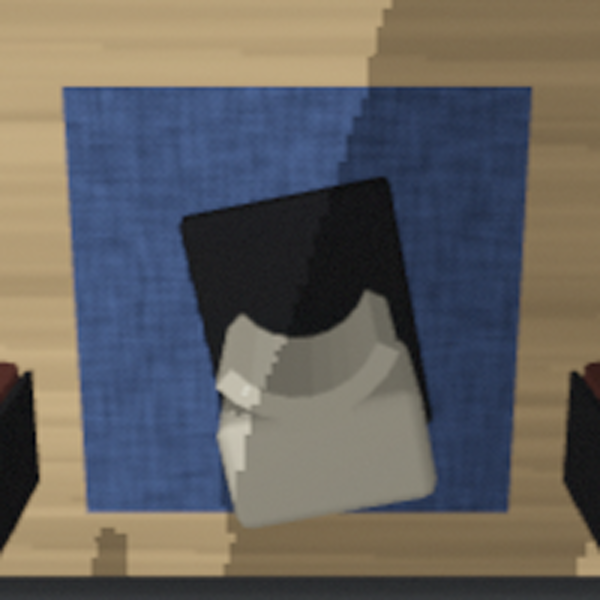

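View pics/g2.png

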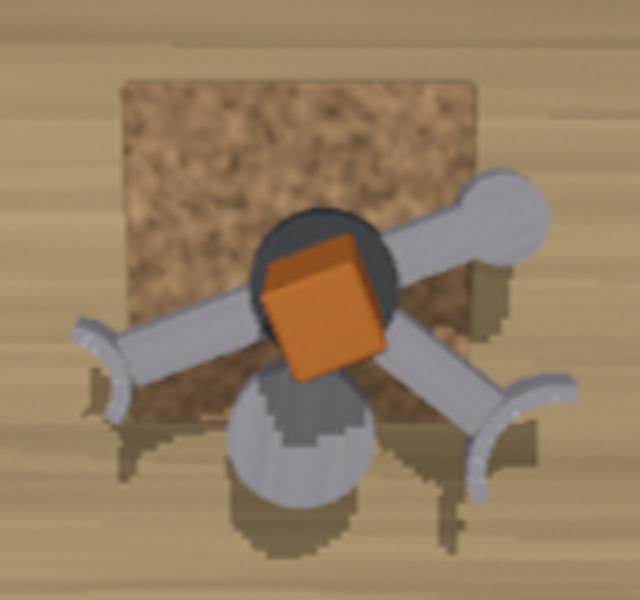

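The cast's hollow is wide and open (crop: lips at foot level (240,315) and (367,290), foot front corners (182,217) and (386,178)). In the gauge crop the knob's top face is about (262,297), (350,260), (386,347), (300,382), and the round lobes are centred at (504,218) and (301,435).

Run:
```python
from h import *
r=pickle.load(open("im2.pkl","rb"));w=pickle.load(open("im1.pkl","rb"))["wg"]
C=lambda p:np.array(p)/3+(220,150)
G=lambda p:np.array(p)/4+(240,150)
m=ray(r,C([(64,87),(531,87),(510,512),(88,512)]),.001)[:,:2];print("mat",m.round(4).tolist())
f=ray(r,C([(182,217),(386,178)]),.01)[:,:2];l=ray(r,C([(240,315),(367,290)]),.01)[:,:2];b=ray(r,C([(245,527),(436,495)]),.055)[:,:2]
for n,q in(("foot",f),("lip",l),("back",b)):
    v=q[1]-q[0];print(n,"len",np.linalg.norm(v)*1e3,"yaw",np.degrees(np.arctan2(-v[0],v[1])),"mid",q.mean(0))
# rows: measured axis from foot front (-.02) and lips, back
for q,x in((f,-.02),(l,.01),(b,.054)):
    a=np.radians(12);print("origin",q.mean(0)-x*np.array([np.cos(a),np.sin(a)]))
k=ray(w,G([(262,297),(350,260),(386,347),(300,382)]),.082)[:,:2];print("knob",k.mean(0),[np.linalg.norm(k[i]-k[i-1])*1e3 for i in range(4)])
e1=k[2]-k[1];e2=k[3]-k[0];print("yaw",[np.degrees(np.arctan2(e[1],e[0])) for e in(e1,e2)],[np.degrees(np.arctan2(-e[0],e[1])) for e in(k[1]-k[0],k[2]-k[3])])
L=ray(w,G([(504,218),(301,435)]),.042)[:,:2]
for q in L:
    d=q-k.mean(0);print("leaf",q,np.linalg.norm(d)*1e3,np.degrees(np.arctan2(d[1],d[0])))
```

```text
mat [[0.5412, -0.1847], [0.5411, -0.0556], [0.6709, -0.0546], [0.671, -0.1848]]
foot len 57.290114382218945 yaw 11.035368276381076 mid [ 0.57051769 -0.12400969]
lip len 36.675595547089536 yaw 11.657188159040704 mid [ 0.60071965 -0.11850832]
back len 48.82491174446609 yaw 10.521842065189782 mid [ 0.64187242 -0.10935012]
origin [ 0.59008064 -0.11985146]
origin [ 0.59093817 -0.12058743]
origin [ 0.58905245 -0.12057735]
knob [0.44591363 0.27739909] [np.float64(22.556047820438074), np.float64(22.41508392451937), np.float64(22.667159524535116), np.float64(22.154838594084215)]
yaw [np.float64(22.532550393544458), np.float64(23.190625434838537)] [np.float64(23.282161284100205), np.float64(22.999750914423892)]
leaf [0.42766732 0.32420155] 50.2334355214956 111.29871889622665
leaf [0.48703027 0.27131907] 41.56374146635977 -8.411513120159766
```

The lip spacing of 36.7 mm against an expected 35 means a 20 mm hollow, so leaf_4 (convex, 20 mm) fits. The cast axis is near (0.5905,-0.1203) with yaw about 11.3°, which agrees with the mat. The gauge hub is at (0.446,0.2774) with yaw about 22.3°. I'll grip along the gauge's y, so the fingers open clear of the cast later.

Run:
```python
from h import *
yg=np.radians(22.3);p=np.array([.446,.2774])
move_l((.57,-.12,.25))
move_to((*p,.15),quat(yg));hold(.2);print(state()["joint_pos"].round(2))
move_l((*p,.057),.08);s=state();print(s["ee_pos"],s["ft_force"])
close();hold(.3);s=state();print("gap",s["finger_gap"],s["finger_force"],s["ft_force"])
if s["finger_gap"]>.015:
    move_l((*p,.17),.1);hold(.3);s=state();print(s["ft_force"],s["finger_gap"],s["ee_pos"],s["time"])
r=get_image("wrist");cv2.imwrite("pics/g3.png",r["frame"]);pickle.dump((r,get_image("top"),s),open("im3.pkl","wb"))
```

```text
[ 0.49 -0.11  1.57 -0.    1.68  1.67]
[0.44641433 0.27761126 0.05778188] [ 0.41335869 -0.69481876  0.09786282]
gap 0.023900129445034595 29.997945427894592 [ 0.43210075 -0.84323845  0.13598813]
[ 0.32503477 -0.4778946  -1.83990236] 0.02397619043211126 [0.44588467 0.27736439 0.16965866] 13.1167
```

View pics/g3.png

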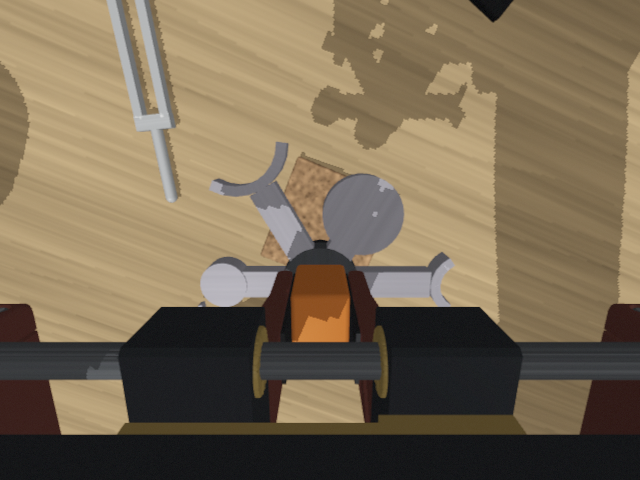

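The gauge is held level, with the big convex lobe at (363,214) and the small lobe at (223,282). I'll find the lobe's position in the tool frame, then carry the gauge to a stand-off in front of the cast.

```bash
cat >> h.py <<'E'
CO=np.array([.5905,-.1203]);CY=np.radians(11.3);CX=np.array([np.cos(CY),np.sin(CY)]);CN=np.array([-CX[1],CX[0]])
ZU=.0518            # TCP height above gauge underside
GY=CY+np.radians(30)
def tcp(x,y,z):     # leaf_4 axis at (x,y) in the cast frame, underside at z
    h=CO+(x-.042)*CX+y*CN; return np.array([h[0],h[1],z+ZU])
def cf(f): return np.array([f[:2]@CX,f[:2]@CN,f[2]])
E
python3 - <<'E'
from h import *
r,t,s=pickle.load(open("im3.pkl","rb"))
q=s["ee_rot"];psi=2*np.arctan2(q[2],q[1]);print("psi",np.degrees(psi))
L=ray(r,[(363.5,214),(223,282)],s["ee_pos"][2]-ZU+.036)[:,:2]-s["ee_pos"][:2]
for l in L:print("leaf rel tcp",np.linalg.norm(l)*1e3,np.degrees(np.arctan2(l[1],l[0])-psi))
move_to(tcp(-.030,0,.10),quat(GY));hold(.2);move_l(tcp(-.030,0,.004),.08);hold(.4)
s=state();print(s["ee_pos"],tcp(-.03,0,.004),s["ft_force"],s["joint_pos"].round(2),s["time"])
r=get_image("wrist");cv2.imwrite("pics/p4.png",r["frame"]);pickle.dump((r,get_image("top"),s),open("im4.pkl","wb"))
E
```

```text
psi 22.30347966946737
leaf rel tcp 42.44704248289789 -29.101479635509975
leaf rel tcp 50.99140903816317 88.61384662297102
[ 0.51994179 -0.13442508  0.05592556] [ 0.51989574 -0.13440812  0.0558    ] [ 0.78957746 -0.0652733  -1.94108438] [-0.32 -0.04  1.68  0.    1.51  0.53] 16.7167
```

View pics/p4.png

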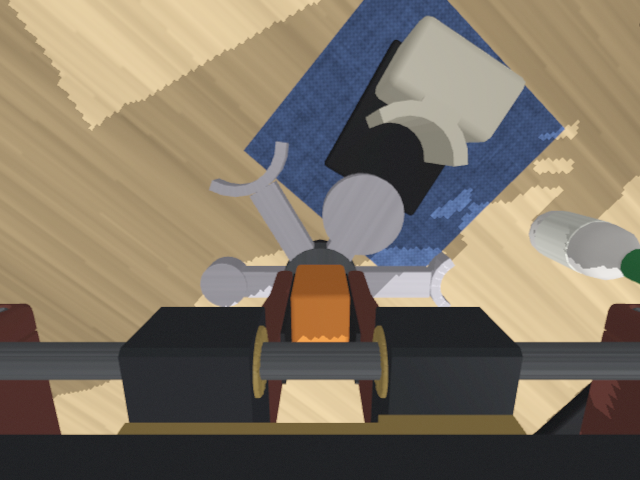

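The lobe lines up with the hollow (lobe at (363,214), hollow at about (410,140)). Now I'll advance by feel in small steps, correcting sideways from the lateral force.

Run:
```python
from h import *
z=.003;move_l(tcp(-.008,0,z),.05);hold(.4)
b=np.mean([(hold(.03),state()["ft_force"])[1] for _ in range(5)],0);print("base",b)
def F(n=3): return cf(np.mean([(hold(.02),state()["ft_force"])[1] for _ in range(n)],0)-b)
x,y=-.008,0.;log=[]
while x<.005:
    x+=.0004;move_l(tcp(x,y,z),.02);f=F();log.append((x*1e3,y*1e3,*f.round(2)))
    if abs(f[1])>1: y+=np.clip(f[1]*.00015,-.0004,.0004)
    if -f[0]>5 : break
for l in log[-14:]:print(np.round(l,2))
hold(.6);f=F();s=state();print("press",f,s["ee_pos"],s["finger_gap"],s["time"])
pickle.dump((x,y,b),open("p.pkl","wb"))
```

```text
base [ 0.20190093  0.29820834 -2.14630026]
[-4.4   0.   -0.67 -0.12  0.19]
[-4.    0.    0.47 -0.48 -0.14]
[-3.6   0.   -0.26 -0.27 -0.32]
[-3.2   0.    0.01 -0.52 -0.28]
[-2.8   0.   -0.35  0.19 -0.53]
[-2.4   0.   -0.43 -0.8  -0.54]
[-2.    0.   -0.68 -0.21 -0.57]
[-1.6   0.   -0.48 -0.49  0.05]
[-1.2   0.   -2.01 -1.39  0.46]
[-0.8  -0.21 -2.88 -1.23 -0.22]
[-0.4  -0.39 -4.74 -1.97 -0.54]
[ 0.   -0.69 -4.99 -3.06 -0.38]
[ 0.4  -1.09 -4.64 -2.52 -0.07]
[ 0.8  -1.47 -5.18 -2.09  0.1 ]
press [-5.56632293 -2.04826917  0.65145636] [ 0.54997701 -0.12983734  0.05461006] 0.02385271988567904 25.225
```

Contact is off-centre (a sideways push of about -2 N), so I'll keep following the lateral force until it vanishes while pressing lightly.

Run:
```python
from h import *
x,y,b=pickle.load(open("p.pkl","rb"));z=.003
def F(n=4): return cf(np.mean([(hold(.02),state()["ft_force"])[1] for _ in range(n)],0)-b)
for i in range(16):
    f=F();print(np.round([x*1e3,y*1e3,*f],2))
    if abs(f[1])<.6 and -f[0]>5.5: break
    if abs(f[1])>.6: y+=np.clip(f[1]*.00015,-.0004,.0004)
    if -f[0]<6: x+=.0003
    elif -f[0]>8: x-=.0003
    move_l(tcp(x,y,z),.02)
hold(.6);f=F();s=state();print("press",f,s["ee_pos"],s["moment"],s["time"])
pickle.dump((x,y,b),open("p.pkl","wb"))
r=get_image("wrist");cv2.imwrite("pics/p5.png",r["frame"][60:360,180:560].repeat(2,0).repeat(2,1))
```

```text
[ 0.8  -1.78 -5.72 -1.61  0.49]
[ 1.1  -2.02 -7.06 -0.2   1.42]
press [-7.11484975 -0.14831968  0.88614996] [ 0.55005217 -0.12995017  0.05460017] [-0.33513502  1.33050893  0.00503754] 26.275
```

View pics/p5.png

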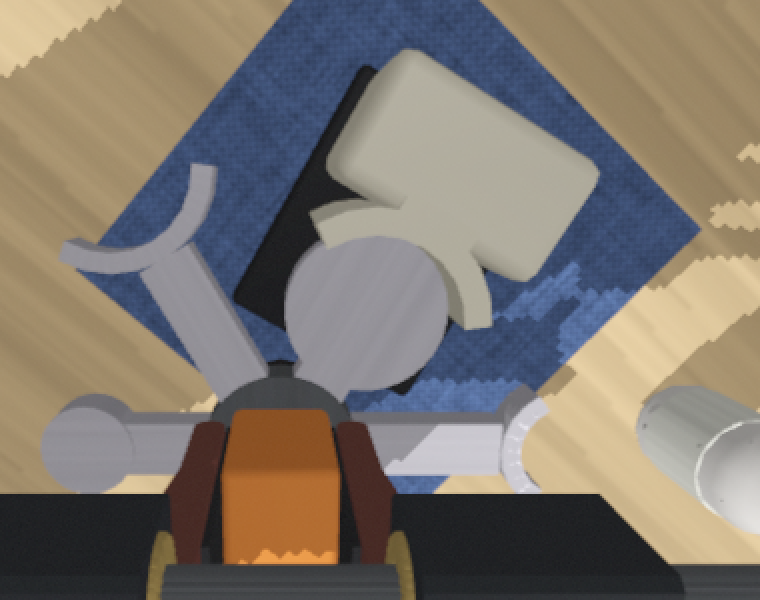

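The picture shows the lobe bedded evenly in the hollow, centred, with no lateral force and 7 N of pressing. The gauge has been pressed home, so I'll ease off, lower it onto the surface and let go.

Run:
```python
from h import *
x,y,b=pickle.load(open("p.pkl","rb"));z=.003
def F(n=4): return cf(np.mean([(hold(.02),state()["ft_force"])[1] for _ in range(n)],0)-b)
while -F()[0]>3.5: x-=.0002;move_l(tcp(x,y,z),.02)
f0=F();print("eased",x,f0)
while z>-.002:
    z-=.0003;move_l(tcp(x,y,z),.02);f=F();print(np.round([z*1e3,*f,state()["ee_pos"][2]*1e3],2))
    if f[2]-f0[2]>3: break
    if -f[0]<2.5: x+=.0002
    if -f[0]>5: x-=.0002
hold(.5);f=F();s=state();print("down",f,s["ee_pos"],s["time"])
pickle.dump((x,y,z,b),open("p.pkl","wb"))
```

```text
eased 0.0003000000000000025 [-3.00114664  1.74422063 -1.81940147]
[ 2.7  -3.08  3.33 -0.73 54.52]
[ 2.4  -3.97  3.96  0.49 54.53]
[ 2.1  -5.1   4.13  1.88 54.51]
down [-5.16225775  4.3191798   1.55569934] [ 0.55001013 -0.13017954  0.05448794] 29.2417
```

Height isn't changing, so friction on the plaster is holding the leaf. I'll back off a little, lower freely to the surface, then bed it again.

Run:
```python
from h import *
x,y,z,b=pickle.load(open("p.pkl","rb"))
def F(n=4): return cf(np.mean([(hold(.02),state()["ft_force"])[1] for _ in range(n)],0)-b)
x=-.0035;y=-.0018;z=.003;move_l(tcp(x,y,z),.02);hold(.2);print("free",F(8),state()["ee_pos"])
f0=F(8)
while z>-.003:
    z-=.0003;move_l(tcp(x,y,z),.02);f=F();print(np.round([z*1e3,*f,state()["ee_pos"][2]*1e3],2))
    if f[2]-f0[2]>2.5: break
pickle.dump((x,y,z,b),open("p.pkl","wb"));print(state()["time"])
```

```text
free [-0.34445128 -0.16063756 -0.15355162] [ 0.54632081 -0.13106392  0.05478928]
[ 2.7  -0.34 -0.61 -0.31 54.46]
[ 2.40e+00 -2.20e-01  1.10e-01  1.00e-02  5.42e+01]
[ 2.1  -0.5  -0.23 -0.17 53.91]
[ 1.80e+00  1.40e-01 -3.00e-02 -8.00e-02  5.36e+01]
[ 1.500e+00 -3.000e-01  1.000e-02 -3.500e-01  5.327e+01]
[ 1.2  -0.19 -0.15 -0.55 52.99]
[ 9.000e-01  4.000e-02 -7.300e-01 -1.200e-01  5.271e+01]
[ 6.000e-01 -4.500e-01  7.400e-01 -5.000e-02  5.239e+01]
[ 0.3  -0.23  0.15  0.14 52.11]
[ 0.   -0.55 -0.42  0.35 51.77]
[-3.000e-01 -7.500e-01 -5.000e-02  2.100e-01  5.148e+01]
[-0.6   0.27 -0.33 -0.27 51.19]
[-0.9  -0.81 -0.06  0.71 51.02]
[-1.200e+00 -1.380e+00 -3.000e-02  3.590e+00  5.098e+01]
34.4833
```

The surface is felt at TCP z of 51.0 mm. I'll lighten the vertical load, press in again, ease off and release.

Run:
```python
from h import *
x,y,z,b=pickle.load(open("p.pkl","rb"))
def F(n=4): return cf(np.mean([(hold(.02),state()["ft_force"])[1] for _ in range(n)],0)-b)
z=-.0006
for i in range(30):
    x+=.0003;move_l(tcp(x,y,z),.02);f=F()
    if -f[0]>1: print(np.round([x*1e3,y*1e3,*f],2))
    if -f[0]>2 and abs(f[1])>.7: y+=np.clip(f[1]*.00012,-.0003,.0003)
    if -f[0]>5 and abs(f[1])<.8 or -f[0]>8: break
hold(.5);f=F();print("press",f,state()["ee_pos"],state()["time"])
for i in range(8):
    if -f[0]<2: break
    x-=.0002;move_l(tcp(x,y,z),.02);f=F()
print("eased",f,state()["ee_pos"])
pickle.dump((x,y,z,b),open("p.pkl","wb"));r=get_image("wrist");pickle.dump(r,open("im6.pkl","wb"))
```

```text
[ 0.4  -1.8  -1.85  0.64  0.09]
[ 0.7  -1.8  -4.05  1.63  1.27]
[ 1.   -1.6  -5.51  0.76  1.33]
press [-5.52631102  0.83314367  2.05965342] [ 0.55001884 -0.13005728  0.05108345] 39.8
eased [-1.57899769 -0.60833281 -1.0921163 ] [ 0.54993408 -0.12999279  0.05145414]
```

Run:
```python
from h import *
x,y,z,b=pickle.load(open("p.pkl","rb"))
z=-.0010;move_l(tcp(x,y,z),.02);hold(.1);print(cf(state()["ft_force"]-b),state()["ee_pos"])
gripper_open();hold(.3);p=state()["ee_pos"]
move_l((p[0],p[1],.18),.08);hold(.3)
r=get_image("wrist");s=state();pickle.dump((r,s),open("im7.pkl","wb"));print(s["time"],s["ft_force"],s["finger_gap"])
cv2.imwrite("pics/f7.png",r["frame"])
```

```text
[-1.0306116   0.443994    0.87717188] [ 0.54992957 -0.12999641  0.05114971]
45.275 [ 0.37574204  0.45231777 -0.5713085 ] 0.08778164363648232
```

View pics/f7.png

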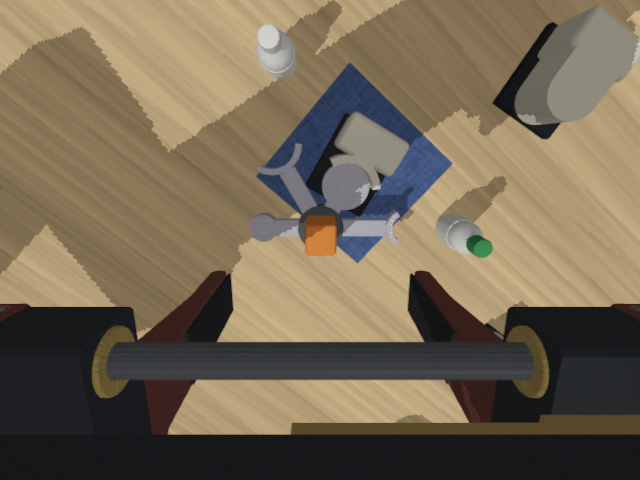

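The gauge stands upright and released, with its lobe at (346,187) sitting in the hollow. As a last numerical check, I'll compare it with the bedded pose.

Run:
```python
from h import *
r,s=pickle.load(open("im7.pkl","rb"))
f=r["frame"][140:240,290:400]
m=mask(r,(5,120,180),(18,255,255));B=max(blobs(m),key=lambda b:b[0]);print("top face",B[0],ray(r,B[1],.077)[0])
for a,c,l in blobs(mask(r,(5,120,60),(18,255,255)),100):
    q=ray(r,cv2.boxPoints(cv2.minAreaRect(np.argwhere(l)[:,::-1].astype(np.float32))),.077);print(a,c,q.round(4)[:,:2].tolist())
print("leaf4",ray(r,(346,187),.037)[0],"expected",np.array([.54993,-.13])+.042*CX)
cv2.imwrite("pics/f8.png",cv2.resize(f,None,fx=6,fy=6,interpolation=cv2.INTER_CUBIC)[:600,:])
```

```text
top face 701 [ 0.54873931 -0.13063368  0.077     ]
1218 [320.28078818 234.85550082] [[0.5565, -0.1076], [0.5718, -0.1249], [0.5492, -0.1453], [0.5335, -0.1275]]
leaf4 [ 0.59054123 -0.12170465  0.037     ] expected [ 0.59111582 -0.12177026]
```

View pics/f8.png

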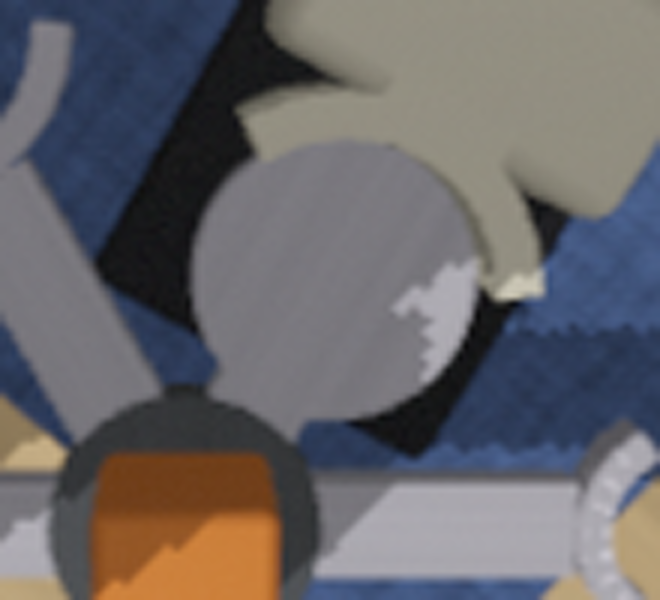

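The leaf's round end lies close along the whole hollow, and its measured position is 0.6 mm from the pressed-home pose. Handing in.

```bash
python3 -c "
from bench import *
print(job_done(),state()['time'])"
```

```text
the job is handed in; nothing more can be done
the job is handed in; nothing more can be done
```

Job handed in: leaf_4 (convex, 20 mm radius) fits the cast on the mat; it was pressed home at 5–7 N and let go, and the gauge now stands with that leaf bedded in the hollow (no verdict was shown).

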